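Take the keyhole-hung caddy down in the fume hood and load it

ROBOT

A 6-joint arm with a two-finger parallel gripper is mounted at the origin on the work surface. World frame = base frame: x ahead of the robot, y to its left, z up, the work surface at z = 0. Lengths are in m, angles in rad, forces in N, time in s.
With the tool pointing down it reaches from about 0.35 to 0.875 m from the base axis. Payload 15.5 kg.
Tool frame: the origin (TCP) lies at the very end of the fingers, on their centre line; the grasp point (between the pads) lies 19 mm behind it; z points along the fingers, y is the direction in which the jaws open and shut (so a half turn about z gives the same grasp; the last joint's range is limited). The gripper opens to 85 mm and grips with 20 to 120 N. Pads are 22 mm wide; open, the fingers measure 114 mm over their backs; the gripper's body (76 mm by 85 mm) begins 54 mm behind the grasp point. The pads swing forward as they close: fully open they stand 13 mm farther back than shut.
Start: joints at [1.194, 0.494, 1.345, -0, 1.302, -0.096], TCP at [0.174, 0.6, 0.231] pointing down, gripper open.
Joint ranges: [-2.91, 2.91], [-0.82, 2.16], [0.22, 2.67], [-1.22, 4.37], [0.12, 2.79], [-3.08, 3.08]. Speed limits (rad/s): [1.89, 1.89, 2.57, 3.01, 3.01, 3.01].

INTERFACE

Orientations are given as a 3x3 rotation matrix whose columns are the frame's x, y, z axes.
In Python, from workcell import bot, viewer gives the robot as it stands.
- The arm moves only by the tool carry_out, never from a script. Its argument "increments" is a list that holds one entry, the list of rows, each a list of 4 numbers: the shift along the world's x, y, z in cm, then the turn about the world's z in degrees. A call has exactly 10 rows; each row is the pose to reach, as a shift and turn from the pose commanded when the call began; what a row does not reach only later rows make up. A row lasts 1/8 s, in which the tool goes at most 62.5 mm and 10.7 degrees, less where a joint would pass 70% of its speed; a pose out of reach is approached as far as the arm can. A call with a gripper value outside its range is refused whole. "claw" is the opening in per cent of the stroke, from 0 (shut) to 100 (fully open), set as the call begins (left out, the last holds). The fingers move at their own pace and stop on an object; the grip force is fixed at half the most. Time passes only in rows, so rows that repeat a pose let the fingers close, or fill a call up. It gives the time, the measured TCP pose, the force and the opening at its end, in the units of the state.
- bot.read_state(): the state, without advancing time (a new reading comes with each control period).
- viewer.capture(name): name is "scene" or "top"; returns a dict with "image" (480x640x3 uint8, red, green, blue), "z_map" (480x640 float32, m along the optical axis (not along the pixel's ray), 0 where there is no reading), "camera_matrix" (3x3 intrinsics, pixels), "R" (3x3) and "t" (3): a world point X has camera coordinates R X + t. Camera axes: x right, y down, z forward; pixel columns grow to the right and rows downward; lengths in m; the calibration is good to about 2 mm. A picture is of the moment at which its call begins.
- bot.hand_in(): hands the job in, once; it reports no verdict.
The state is a dict: "t": time; "joint_pos": joint angles; "dq": joint speeds; "effort": joint torques, N m; "tcp_pos": TCP position; "tool_rot": TCP orientation; "force": force on the tool from outside, world axes, zero at the start; "ft_torque": the same for the moment, N m; "opening": opening from 0.0 (shut) to 1.0 (fully open).
Only numpy, scipy, OpenCV 4.12 (cv2) and the standard library are available. Lean on these libraries where they do the work, as an engineer would, in place of code of your own. Each camera call takes 0.05 s, during which the arm holds its last target.

TASK

Take the blue caddy off the white stud board - slide it straight up until the stud heads sit in the wide ends of its keyholes, then draw it off without forcing it - and stand it upright on the black mat, let go, wholly on the mat. Then fetch the red knob from the compartment tray and put it in the blue caddy. Leave the grey caddy hanging and do not disturb the other knobs, the amber bottle or the beaker.

Things in the scene. Friction and masses are not known exactly. Their poses are not given: they have to be found in the camera images.
- board: Upright white board on a dark foot, fixed, 250 wide (its y), 16 thick (its x), 170 high. Origin: centre of its underside; z up. Its +x face (8 mm ahead of the origin, turned away from the robot) carries two pairs of studs with a caddy hung on each; which hangs where varies. Foot 10 high, reaching 12 mm beyond that face.
- studs_left (a point): On the board's face, midway between the two studs at board y = +55, height 151. The studs stick straight out of the face, 15 mm either side of this point: shaft 6 diameter and 5.5 long, then a brass head 11 diameter, 3 thick, ending 8.5 mm from the face.
- studs_right (a point): The same for the stud pair at board y = -55.
- caddy: Blue open-topped caddy, 0.13 to 0.24 kg, loose, 62 deep (x), 58 wide (y). Origin: centre of its underside, z up. Hanging, x points away from the board, axes parallel to the board's (sags up to 0.05 rad), origin 39 mm ahead of the board's origin, height 110. Back plate x -31 to -27, 56 high; 10 mm gap for the stud heads; tray x -17 to 31, walls 3 thick, rim at z 42.
- caddy_keyholes (a point): Middle between the wide openings in the caddy's back plate, 21 above its underside. Keyholes at y +15 and -15: opening 16 wide from z 12 to 30, above it a slot 8 wide up to z 44. Hanging, the stud shafts are at the slot tops (z 41); slid up 20 mm (17 to 23) the heads are in the wide openings and it draws off along +x (12 mm frees it).
- caddy_grip (a point): A good grasp point on the blue caddy: above its origin, 30 mm above its underside, 12 mm below the rim. Grasp from above, closing the fingers along the caddy's y on its 58 mm width.
- caddy_in (a point): Middle of the blue caddy's inner floor, 6 mm above its underside; inside it measures 42 (caddy x -14 to 28) by 52 (y).
- spare_caddy: Grey caddy, same shape, hanging on the other pair of studs; bystander, leave it hanging.
- mat: Black rubber mat, fixed, 140 (x) by 130 (y), 4 thick. Origin: centre of its underside (top at z 4).
- tray: White open tray, fixed, 120 (x) by 150 (y), walls 3 thick and 24 high, floor 3; two dividers parallel to its x make three compartments (centres at y -49, 0, 49), each 114 by about 46 inside. One knob stands in each; which in which varies. Origin: centre of the underside.
- red_knob: Red plastic stopcock knob, loose, upright in the tray, 45 high: foot collar 28 diameter and 10 high, above it a round grip 24 diameter. About 30 g. Origin: centre of its underside.
- red_knob_mid (a point): Middle of the red knob, 22.5 mm above its underside.
- green_knob: Green knob, same shape; bystander.
- black_knob: Black knob, same shape; bystander.
- bottle: Amber reagent bottle, loose, 60 diameter, 125 high, standing beside the mat (either y side, about 140 from its centre); bystander. Origin: centre of the underside.
- beaker: Glass beaker, loose, 64 diameter, 70 high, standing on the other side of the mat; bystander. Origin: centre of the underside.
Not all that is in view belongs to the job. Of the things that look like the caddy, the smallest one is meant.

How it is judged:
By the outcome, as a careful person would: the job done as asked, in the order asked, and still so for the second after the job is handed in, with the robot touching nothing.
It also fails if it takes over 61 s, if anything falls off the work surface, if the arm or the gripper's body presses on something with over 40 N, if the wrist force passes 120 N, or if a joint passes its speed limit or range.

## Working session

There is one attempt and no reset: what is moved stays moved. The work goes in short steps, Python scripts to look and compute and a tool call to move; the robot and the scene stay as the last step left them, time stands still between calls to the robot, and variables do not carry over. Pictures are saved under pics/ and viewed, and the job is handed in when it is done.

Besides the shell and the picture viewer there is one more tool, called after "Call:" in YAML: its name, and indented under it one key for each argument. carry_out: Moves the arm, as the interface text tells. Its arguments: {"type":"object","properties":{"increments":{"type":"array","items":{"type":"array","items":{"type":"array","items":{"type":"number"}}}},"claw":{"type":"number"}},"required":["increments"]}

```bash
ls; mkdir -p pics
python3 - <<'E'
from workcell import bot, viewer
import cv2, numpy as np, pickle
for n in ["scene","top"]:
    c=viewer.capture(n); pickle.dump(c,open(n+"0.pkl","wb"))
    cv2.imwrite(f"pics/{n}0.png",c["image"][:,:,::-1])
    print(n,c["camera_matrix"].round(1).tolist(),c["R"].round(3).tolist(),c["t"].round(3).tolist(),(-c["R"].T@c["t"]).round(3))
s=bot.read_state();print(s["t"],s["tcp_pos"],s["tool_rot"],s["opening"])
E
```

```text
pics
scene [[449.2, 0.0, 312.9], [0.0, 449.2, 231.7], [0.0, 0.0, 1.0]] [[-0.497, 0.868, -0.007], [0.547, 0.306, -0.779], [-0.674, -0.391, -0.626]] [0.324, -0.215, 1.329] [1.175 0.304 0.668]
top [[466.9, 0.0, 315.4], [0.0, 466.9, 245.9], [0.0, 0.0, 1.0]] [[0.124, -0.992, 0.005], [-0.971, -0.123, -0.207], [0.206, 0.021, -0.978]] [-0.106, 0.562, 0.987] [ 0.355 -0.057  1.082]
0.1 [0.17368961 0.60007335 0.23079869] [[-9.60562107e-01  2.78065279e-01 -3.73195787e-04]
 [ 2.78065511e-01  9.60561673e-01 -9.19078411e-04]
 [ 1.02913774e-04 -9.86604772e-04 -9.99999508e-01]] 1.0008040771958846
```

View pics/scene0.png

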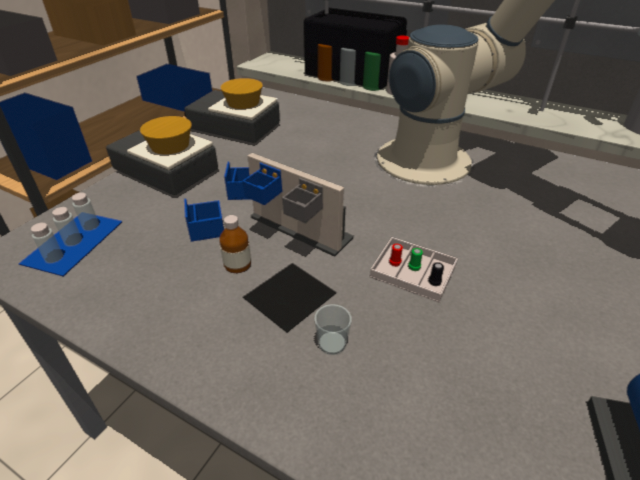

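View pics/top0.png

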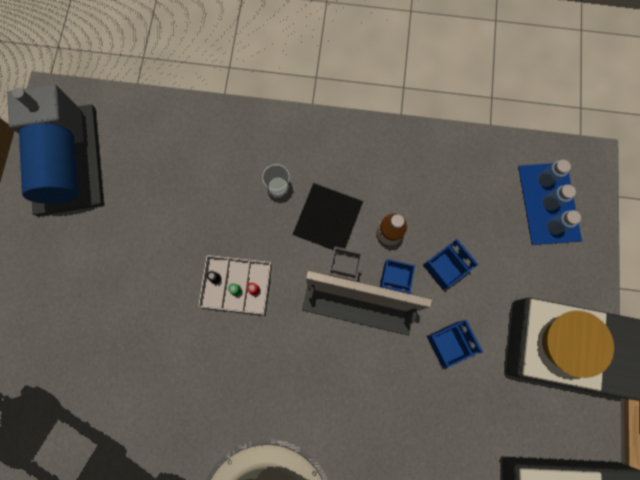

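Candidates for the blue caddy: A hanging on the board (scene 263,185 / top 397,275), B standing (scene 204,218 / top 450,265), and C standing behind (scene 238,182 / top 455,343). The description says hanging and smallest, so I expect A. I'll measure all three and crop A.

```bash
cat > h.py <<'E'
import numpy as np, cv2, pickle
def cloud(c):
    K,R,t=c["camera_matrix"],c["R"],c["t"]; z=c["z_map"]
    v,u=np.mgrid[0:480,0:640]
    P=np.stack([(u-K[0,2])/K[0,0]*z,(v-K[1,2])/K[1,1]*z,z],-1)
    W=(P-t)@R; W[z<=0]=np.nan
    return W
def ray(c,u,v,h):
    K,R,t=c["camera_matrix"],c["R"],c["t"]
    d=R.T@np.array([(u-K[0,2])/K[0,0],(v-K[1,2])/K[1,1],1]); o=-R.T@t
    return o+d*(h-o[2])/d[2]
def proj(c,X):
    p=c["camera_matrix"]@(c["R"]@np.asarray(X)+c["t"]); return p[:2]/p[2]
def hsv(c): return cv2.cvtColor(c["image"],cv2.COLOR_RGB2HSV)
E
python3 - <<'E'
from h import *
for n in ["top","scene"]:
    c=pickle.load(open(n+"0.pkl","rb")); W=cloud(c); H=hsv(c)
    z=W[...,2]; print(n,"table z",np.nanmedian(z[300:340,280:300]) )
    def comps(name,m,amin=25):
        k,l,s,ce=cv2.connectedComponentsWithStats(m.astype(np.uint8))
        for i in range(1,k):
            if s[i,4]<amin: continue
            p=W[l==i]; p=p[np.isfinite(p[:,0])]
            if len(p)<10: continue
            zt=np.percentile(p[:,2],95); q=p[p[:,2]>zt-.006]
            r=cv2.minAreaRect((q[:,:2]*1000).astype(np.float32))
            print(name,ce[i].round(),s[i,4],"z",p[:,2].min().round(3),zt.round(3),"med",np.median(p,0).round(3),"toprect",np.round(r[0],1),np.round(r[1],1),round(r[2],1))
    h,s,v=H[...,0],H[...,1],H[...,2]
    comps("blue",(h>100)&(h<130)&(s>130)&(v>40))
    comps("red",((h<6)|(h>174))&(s>150)&(v>60),12)
    comps("green",(h>45)&(h<85)&(s>120)&(v>50),12)
    comps("amber",(h>5)&(h<20)&(s>150)&(v>40))
    comps("dark",(v<35)&(z>-.002)&(z<.03),200)
t=cv2.imread("pics/top0.png");s=cv2.imread("pics/scene0.png")
a=cv2.resize(t[220:340,290:490],(800,480),interpolation=cv2.INTER_CUBIC);cv2.imwrite("pics/ct.png",a)
b=cv2.resize(s[130:270,170:370],(800,560),interpolation=cv2.INTER_CUBIC);cv2.imwrite("pics/cs.png",b)
E
```

```text
top table z 0.0006624882855884396
blue [ 45. 157.] 3212 z 0.087 0.141 med [0.678 0.567 0.133] toprect [676.6 584. ] [150.4  57.8] 18.0
blue [544. 206.] 2470 z -0.004 0.009 med [ 0.745 -0.559  0.005] toprect [ 758.8 -579.1] [198.8 121. ] 11.2
blue [450. 265.] 994 z -0.003 0.07 med [ 0.571 -0.345  0.013] toprect [ 595.5 -367.4] [69.1  5.3] 44.2
blue [397. 276.] 775 z 0.11 0.166 med [ 0.515 -0.212  0.12 ] toprect [ 482.6 -205.6] [55.9  4. ] 84.1
blue [454. 344.] 1233 z 0.002 0.07 med [ 0.395 -0.366  0.017] toprect [ 415.6 -392.4] [69.6  5.9] 32.2
red [252. 288.] 62 z 0.005 0.052 med [0.459 0.091 0.048] toprect [461.3  95. ] [22.5 19.4] 76.4
green [236. 290.] 35 z 0.023 0.051 med [0.452 0.128 0.047] toprect [452.8 130.2] [ 9.6 18.7] 71.6
amber [  4. 143.] 326 z -0.409 -0.35 med [ 0.887  1.051 -0.378] toprect [ 907.3 1050.3] [67.5  7.2] 7.7
amber [391. 230.] 336 z 0.065 0.1 med [ 0.62  -0.192  0.088] toprect [ 628.1 -197.2] [40.1 23.9] 57.9
amber [579. 344.] 3541 z 0.08 0.154 med [ 0.421 -0.573  0.151] toprect [ 422.3 -576.1] [122.9 130.4] 7.4
dark [ 80. 177.] 1629 z -0.002 0.023 med [0.6
[... 1987 characters left out ...]
 553 z 0.06 0.103 med [ 0.65  -0.186  0.084] toprect [ 641.5 -193.1] [19.3 32.2] 48.7
amber [238. 269.] 75 z 0.003 0.014 med [ 0.656 -0.18   0.01 ] toprect [ 651.5 -184.2] [14.6 49.3] 45.7
dark [236. 132.] 369 z 0.011 0.029 med [ 0.18  -0.542  0.021] toprect [ 156.2 -564.8] [127.7 277.7] 38.4
dark [171. 179.] 487 z 0.01 0.029 med [ 0.498 -0.496  0.022] toprect [ 483.9 -579.7] [132.5 291.5] 28.7
dark [289. 297.] 3035 z 0.001 0.007 med [ 0.664 -0.047  0.005] toprect [659.6 -50.9] [126. 135.] 76.5
dark [600. 442.] 446 z 0.002 0.019 med [0.69  0.507 0.012] toprect [685.2 505.4] [121.2   2.9] 16.8
dark [627. 435.] 1403 z 0.017 0.023 med [0.662 0.539 0.021] toprect [670.3 540.7] [121.6  33.8] 16.2
```

View pics/ct.png

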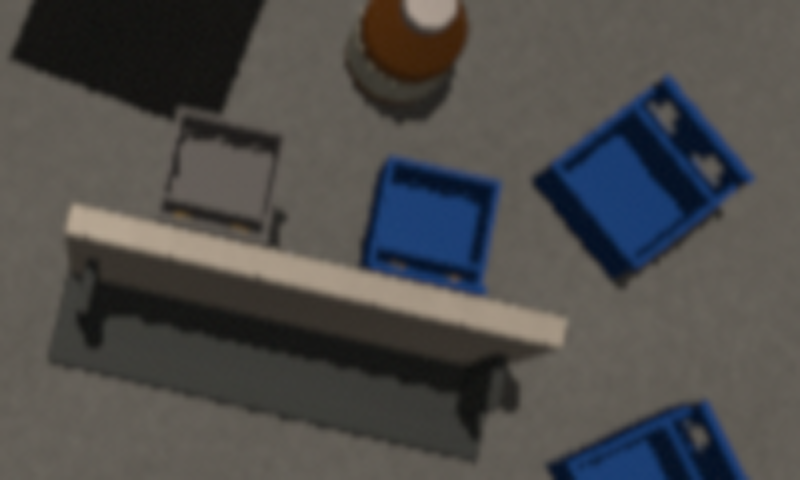

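View pics/cs.png

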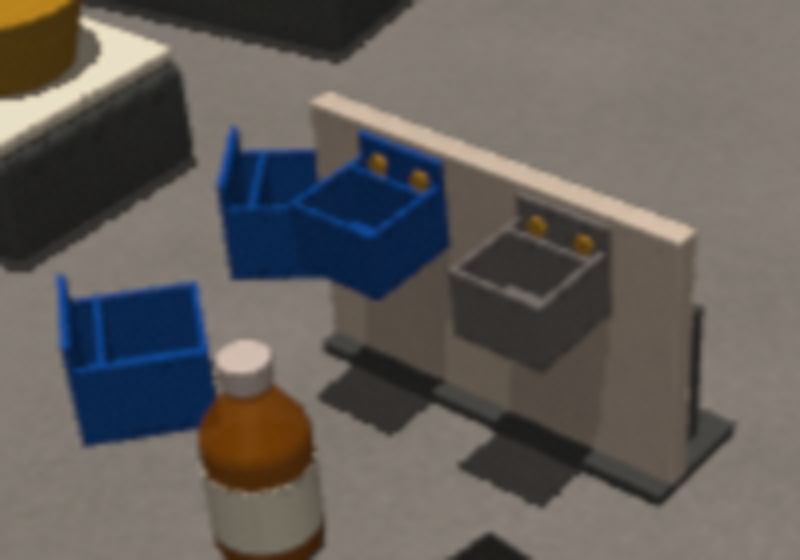

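The crops confirm A (scene 263,185) hanging on the board. Its back plate measures about 56 mm across, while B and C are about 69 mm across and 70 mm high, so A is the smallest. Next I'll measure precise poses.

Run:
```python
from h import *
for n in ["top","scene"]:
    c=pickle.load(open(n+"0.pkl","rb")); W=cloud(c); H=hsv(c); h,s,v=H[...,0],H[...,1],H[...,2]
    x,y,z=W[...,0],W[...,1],W[...,2]
    roi=(x>.38)&(x<.56)&(y>-.32)&(y<0.02)
    # board top
    m=roi&(z>.162)&(z<.180)&(s<90)&(v>110)
    q=W[m]; r=cv2.minAreaRect((q[:,:2]*1000).astype(np.float32)); print(n,"boardtop",len(q),np.round(r[0],1),np.round(r[1],1),round(r[2],1),"z",np.median(q[:,2]).round(4))
    k,l,st,ce=cv2.connectedComponentsWithStats(m.astype(np.uint8)); print(st[1:,4])
    # blue caddy
    b=(x>.45)&(x<.57)&(y>-.27)&(y<-.15)&(h>100)&(h<130)&(s>130)&(z>.1)
    q=W[b]
    for lo,hi,nm in [(.146,.158,"rim"),(.16,.175,"plate"),(.11,.122,"floor")]:
        p=q[(q[:,2]>lo)&(q[:,2]<hi)]
        if len(p)>10:
            r=cv2.minAreaRect((p[:,:2]*1000).astype(np.float32)); print(nm,len(p),np.round(r[0],1),np.round(r[1],1),round(r[2],1),"z",np.median(p[:,2]).round(4))
    # gold studs
    g=roi&(h>10)&(h<28)&(s>120)&(z>.12)
    k,l,st,ce=cv2.connectedComponentsWithStats(g.astype(np.uint8))
    for i in range(1,k):
        if st[i,4]>3: print("stud",ce[i].round(1),st[i,4],np.nanmedian(W[l==i],0).round(4))
    # grey caddy
    # mat corner rect by ray on z=.004
    m=((v<35)&(x>.55)&(x<.75)&(y>-.15)&(y<.05)&(z<.015)).astype(np.uint8)
    k,l,st,ce=cv2.connectedComponentsWithStats(m); i=1+st[1:,4].argmax()
    cn=max(cv2.findContours((l==i).astype(np.uint8),0,1)[0],key=cv2.contourArea).reshape(-1,2)
    p=np.array([ray(c,a,bb,.004)[:2] for a,bb in cn])*1000
    r=cv2.minAreaRect(p.astype(np.float32)); print("mat",np.round(r[0],1),np.round(r[1],1),round(r[2],1),len(cn))
    # tray
    m=(x>.37)&(x<.56)&(y>.03)&(y<.24)&(z>.018)&(z<.03)&(s<80)&(v>90)
    q=W[m]; r=cv2.minAreaRect((q[:,:2]*1000).astype(np.float32)); print("tray",len(q),np.round(r[0],1),np.round(r[1],1),round(r[2],1))
    # knobs: points near top
    for nm,mm in [("red",((h<6)|(h>174))&(s>120)&(v>40)),("green",(h>45)&(h<85)&(s>100)&(v>30))]:
        q=W[mm&(x>.38)&(x<.54)&(y>.03)&(y<.24)&(z>.04)]; print(nm,len(q),q[:,:2].mean(0).round(4),cv2.minEnclosingCircle((q[:,:2]*1000).astype(np.float32)),np.median(q[:,2]).round(4))
    # bottle cap
    q=W[(x>.55)&(x<.7)&(y>-.26)&(y<-.12)&(z>.117)&(z<.14)]; print("cap",len(q),np.median(q,0).round(4))
```

```text
top boardtop 1028 [ 476.2 -151.1] [249.9  16.4] 84.1 z 0.1704
[1028]
rim 157 [ 513.1 -209.2] [57.3 52.6] 84.3 z 0.1511
plate 52 [ 482.6 -205.7] [55.8  4. ] 84.1 z 0.1664
floor 403 [ 515.4 -212.6] [48.7 46. ] 83.3 z 0.1153
mat [654.4 -53.9] [125.8 134.6] 76.1 193
tray 518 [468.2 138.1] [120.8 150.2] 0.7
red 61 [0.4611 0.0936] ((462.6145324707031, 94.34039306640625), 11.621474266052246) 0.0484
green 40 [0.454  0.1326] ((454.7596435546875, 134.0491485595703), 10.784966468811035) 0.0486
cap 140 [ 0.6327 -0.2011  0.1253]
scene boardtop 561 [ 479.  -149.8] [250.9  20.1] 83.6 z 0.1706
[561]
rim 262 [ 513.1 -207.6] [60.5 62.8] 82.5 z 0.1502
plate 73 [ 484.  -203.5] [55.4  7.9] 83.4 z 0.1644
floor 183 [ 512.3 -207.6] [60.1 63.5] 82.5 z 0.1167
stud [264.1 170.4] 11 [ 0.4855 -0.2183  0.1537]
stud [274.4 174.4] 13 [ 0.4894 -0.1888  0.1536]
stud [303.8 186.2] 19 [ 0.4981 -0.1087  0.1541]
stud [315.4 190.6] 22 [ 0.5008 -0.0803  0.1537]
mat [658.8 -50.6] [124.3 134.7] 76.0 182
tray 720 [469.8 139.5] [125.6 150.4] 0.5
red 73 [0.4685 0.0976] ((465.4002380371094, 96.6335678100586), 12.49734878540039) 0.048
green 68 [0.4623 0.1394] ((458.58349609375, 137.71371459960938), 12.35303020477295) 0.0476
cap 161 [ 0.6365 -0.1951  0.1253]
```

Call:
carry_out:
  increments:
    - [[2.25,-5.4,0,0.7],[4.5,-10.8,0,1.4],[6.75,-16.2,0,2.1],[9,-21.6,0,2.8],[11.25,-27,0,3.5],[13.5,-32.4,0,4.2],[15.75,-37.8,0,4.9],[18,-43.2,0,5.6],[20.25,-48.6,0,6.3],[22.5,-54,0,7]]
  claw: 100

```text
t: 1.35
tcp_pos: [0.3992, 0.0584, 0.2313]
tool_rot: [[-0.987, 0.159, 0.0], [0.159, 0.987, 0.0], [-0.0, 0.0, -1.0]]
force: [0.6, 1.1, 0.5]
opening: 0.998
```

Call:
carry_out:
  increments:
    - [[2.2,-5.3,0,0.6],[4.4,-10.6,0,1.2],[6.6,-15.9,0,1.8],[8.8,-21.2,-1,2.4],[11.3,-26.8,-2,3],[11.3,-26.8,-3,3],[11.3,-26.8,-3,3],[11.3,-26.8,-3,3],[11.3,-26.8,-3,3],[11.3,-26.8,-3,3]]

```text
t: 2.6
tcp_pos: [0.5119, -0.2072, 0.2017]
tool_rot: [[-0.994, 0.106, 0.001], [0.106, 0.994, -0.0], [-0.001, -0.0, -1.0]]
force: [0.1, 0.1, 1.3]
opening: 0.997
```

Run:
```python
from h import *
from workcell import bot,viewer
for n in ["scene","top"]:
    c=viewer.capture(n); pickle.dump(c,open(n+"1.pkl","wb"))
    W=cloud(c);print(n,proj(c,[.5115,-.208,.15]))
    I=c["image"][:,:,::-1]; a=I[100:260,170:390] if n=="scene" else I[180:340,290:510]
    cv2.imwrite(f"pics/{n}1.png",cv2.resize(a,None,fx=3.6,fy=3.6,interpolation=2))
s=bot.read_state();print(s["tcp_pos"],s["tool_rot"].round(4),s["force"])
```

```text
scene [261.3650829  178.33601311]
top [397.29214504 275.45489688]
[ 0.51184148 -0.20738958  0.20156566] [[-9.943e-01  1.067e-01  4.000e-04]
 [ 1.067e-01  9.943e-01 -2.000e-04]
 [-4.000e-04 -2.000e-04 -1.000e+00]] [-0.24629415  0.31763673  1.16872435]
```

View pics/scene1.png

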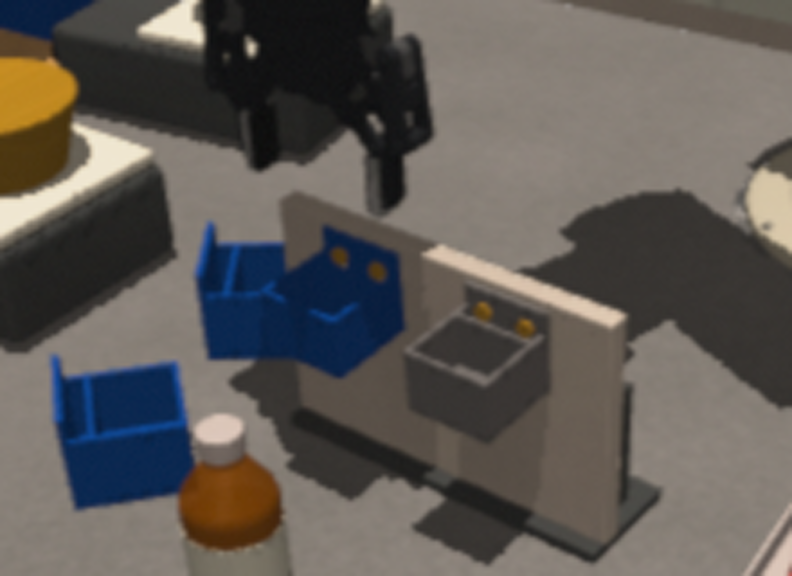

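View pics/top1.png

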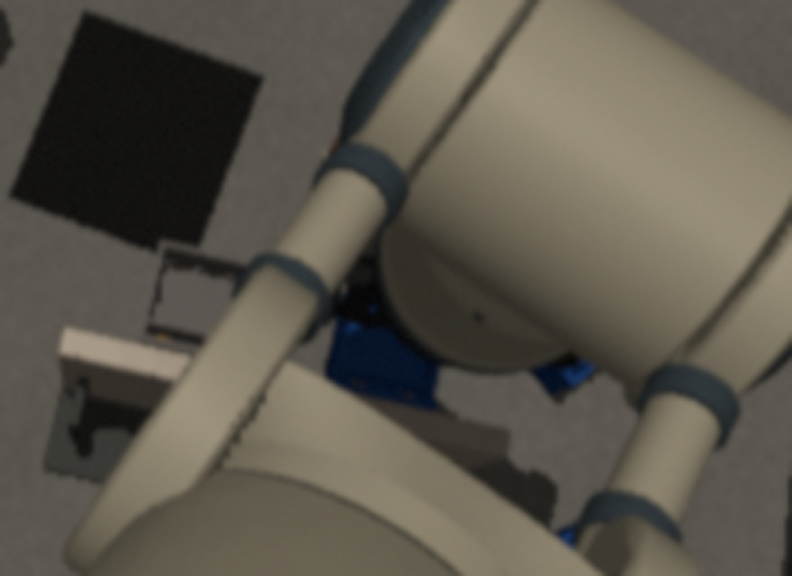

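The gripper is above the hanging blue caddy (crop 340,290), fingers straddling its width, with the board and grey caddy clear. I'll descend now.

Call:
carry_out:
  increments:
    - [[0,0,-1.5,0],[0,0,-3,0],[0,0,-4.5,0],[0,0,-6,0],[0,0,-7,0],[0,0,-8,0],[0,0,-8,0],[0,0,-8,0],[0,0,-8,0],[0,0,-8,0]]

```text
t: 3.95
tcp_pos: [0.512, -0.2077, 0.1216]
tool_rot: [[-0.994, 0.107, 0.001], [0.107, 0.994, -0.0], [-0.001, -0.0, -1.0]]
force: [0.2, 0.6, -0.0]
opening: 0.999
```

Run:
```python
from h import *
from workcell import bot,viewer
for n in ["scene"]:
    c=viewer.capture(n)
    I=c["image"][:,:,::-1]; a=I[100:260,170:390]
    cv2.imwrite(f"pics/{n}2.png",cv2.resize(a,None,fx=3.6,fy=3.6,interpolation=2))
s=bot.read_state();print(s["t"],s["tcp_pos"],s["force"])
```

```text
4.0 [ 0.51188607 -0.20770884  0.12151605] [ 1.38187377  0.31224574 -0.08564619]
```

View pics/scene2.png

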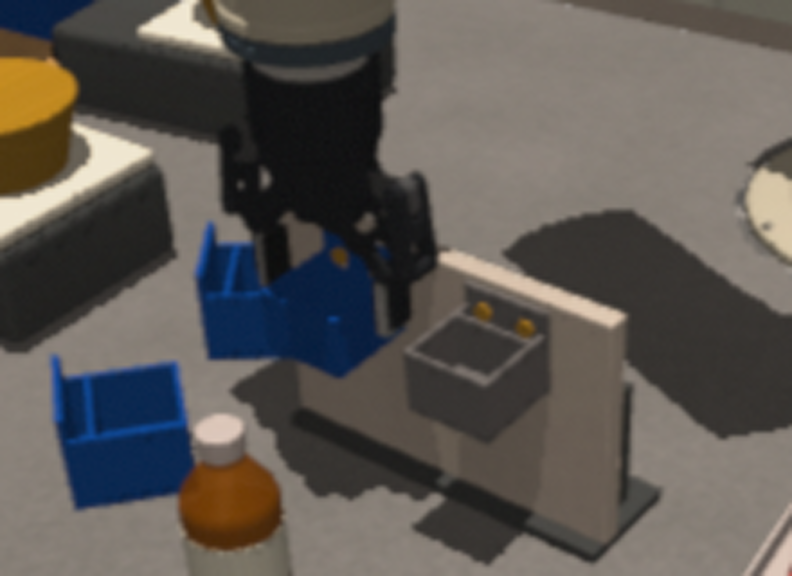

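Call:
carry_out:
  increments:
    - [[0,0,-0.3,0],[0,0,-0.3,0],[0,0,-0.3,0],[0,0,-0.3,0],[0,0,-0.3,0],[0,0,-0.3,0],[0,0,-0.3,0],[0,0,-0.3,0],[0,0,-0.3,0],[0,0,-0.3,0]]
  claw: 0

```text
t: 5.25
tcp_pos: [0.5118, -0.2077, 0.1183]
tool_rot: [[-0.994, 0.107, 0.0], [0.107, 0.994, -0.0], [-0.0, -0.0, -1.0]]
force: [-1.1, -4.6, 0.8]
opening: 0.67
```

Run:
```python
from workcell import bot
s=bot.read_state();print(s["t"],s["tcp_pos"],s["force"],s["ft_torque"],s["opening"],s["joint_pos"])
```

```text
5.25 [ 0.51183804 -0.20772106  0.11832248] [-1.12356876 -4.59450443  0.83345336] [-0.70738768  0.23961327  0.10599154] 0.6700819872494275 [-4.93568778e-01  5.31358488e-01  1.65204265e+00 -1.26413099e-04
  9.58029402e-01 -1.95708360e+00]
```

Gripped at 57 mm, with only 4.6 N of side force. Sliding straight up 20 mm.

Call:
carry_out:
  increments:
    - [[0,-0.05,0.2,0],[0,-0.05,0.5,0],[0,-0.05,0.8,0],[0,-0.05,1.1,0],[0,-0.05,1.4,0],[0,-0.05,1.7,0],[0,-0.05,2.0,0],[0,-0.05,2.0,0],[0,-0.05,2.0,0],[0,-0.05,2.0,0]]

```text
t: 6.5
tcp_pos: [0.5118, -0.2081, 0.1382]
tool_rot: [[-0.994, 0.107, -0.0], [0.107, 0.994, 0.0], [0.0, 0.0, -1.0]]
force: [-0.1, -0.2, -1.0]
opening: 0.665
```

Run:
```python
from h import *
from workcell import bot,viewer
for n in ["scene"]:
    c=viewer.capture(n); pickle.dump(c,open(n+"3.pkl","wb"))
    I=c["image"][:,:,::-1]; a=I[140:220,210:320]
    cv2.imwrite(f"pics/{n}3.png",cv2.resize(a,None,fx=7,fy=7,interpolation=2))
s=bot.read_state();print(s["t"],s["tcp_pos"],s["force"],s["ft_torque"],s["opening"])
```

```text
6.55 [ 0.51175452 -0.20813964  0.13817955] [ 0.00825958  0.05450489 -2.51384245] [ 0.05008027 -0.02643324  0.01521559] 0.668667049003622
```

View pics/scene3.png

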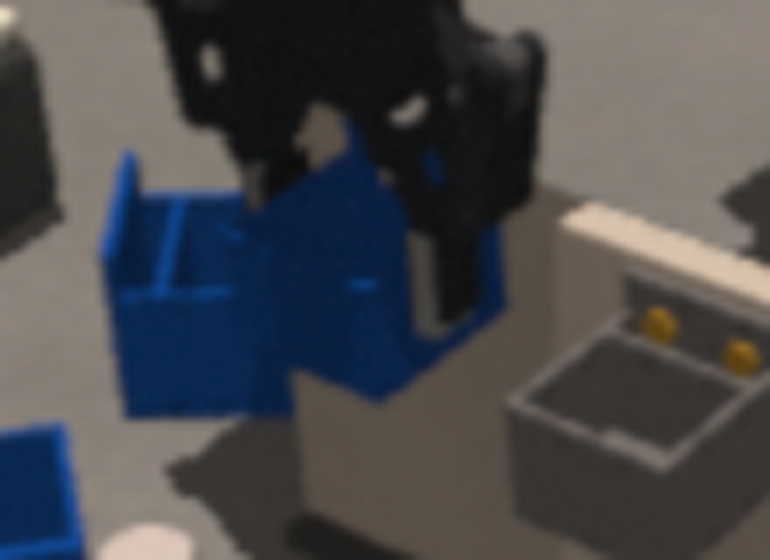

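The caddy rose with the hand (bottom corner now at about (264,197), from 264,204). Its weight (2.5 N) is fully carried with no side force. I'll draw it off gently.

Call:
carry_out:
  increments:
    - [[0.1,-0.01,0,0],[0.2,-0.02,0,0],[0.3,-0.03,0,0],[0.4,-0.04,0,0],[0.5,-0.05,0,0],[0.6,-0.06,0,0],[0.7,-0.07,0,0],[0.8,-0.09,0,0],[0.8,-0.09,0,0],[0.8,-0.09,0,0]]

```text
t: 7.8
tcp_pos: [0.5197, -0.209, 0.1383]
tool_rot: [[-0.994, 0.107, -0.0], [0.107, 0.994, 0.0], [0.0, 0.0, -1.0]]
force: [-0.3, 0.3, -1.7]
opening: 0.671
```

Call:
carry_out:
  increments:
    - [[0.2,-0.02,0,0],[0.5,-0.05,0,0],[0.9,-0.1,0,0],[1.3,-0.14,0,0],[1.7,-0.18,0,0],[1.7,-0.18,1,0],[1.7,-0.18,2.5,0],[1.7,-0.18,4,0],[1.7,-0.18,5,0],[1.7,-0.18,5,0]]

```text
t: 9.05
tcp_pos: [0.5372, -0.2111, 0.1893]
tool_rot: [[-0.994, 0.107, 0.002], [0.107, 0.994, -0.001], [-0.002, -0.001, -1.0]]
force: [0.7, 0.5, -1.5]
opening: 0.668
```

Run:
```python
from h import *
from workcell import bot,viewer
for n in ["scene"]:
    c=viewer.capture(n); pickle.dump(c,open(n+"4.pkl","wb"))
    I=c["image"][:,:,::-1]; a=I[100:250,170:370]
    cv2.imwrite(f"pics/{n}4.png",cv2.resize(a,None,fx=4,fy=4,interpolation=2))
    W=cloud(c);H=hsv(c);h,s,v=H[...,0],H[...,1],H[...,2]
    x,y,z=W[...,0],W[...,1],W[...,2]
    b=(x>.47)&(x<.60)&(y>-.27)&(y<-.15)&(h>100)&(h<130)&(s>130)&(z>.14)
    q=W[b]; print(len(q),np.percentile(q,[1,50,99],axis=0).round(4))
s=bot.read_state();print(s["t"],s["tcp_pos"],s["force"],s["ft_torque"],s["opening"])
```

```text
870 [[ 0.508  -0.2397  0.1812]
 [ 0.5594 -0.212   0.2063]
 [ 0.5713 -0.1775  0.2389]]
9.1 [ 0.53684056 -0.21089991  0.18859097] [-0.49942777  0.08247483 -2.07885692] [0.00198688 0.00745846 0.0381563 ] 0.6688858676002668
```

View pics/scene4.png

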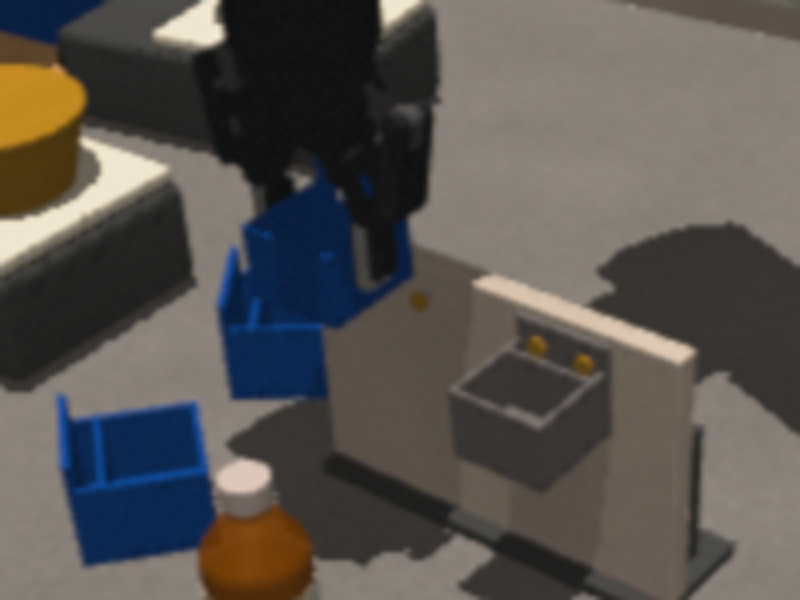

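The caddy is off, the stud at crop (419,300) is bare and the grey caddy is still hanging. Moving to the mat.

Call:
carry_out:
  increments:
    - [[1.5,2,0,0],[3.5,4.6,0,0],[5.5,7.3,0,0],[7.5,9.9,0,0],[9.5,12.5,0,0],[11,14.6,0,0],[12,15.9,-2,0],[12,15.9,-5,0],[12,15.9,-8,0],[12,15.9,-11,0]]

```text
t: 10.35
tcp_pos: [0.6559, -0.052, 0.0758]
tool_rot: [[-0.994, 0.107, -0.002], [0.107, 0.994, 0.0], [0.002, -0.0, -1.0]]
force: [1.2, -0.6, -2.2]
opening: 0.669
```

Run:
```python
from h import *
from workcell import bot,viewer
for n in ["scene","top"]:
    c=viewer.capture(n); pickle.dump(c,open(n+"5.pkl","wb"))
    I=c["image"][:,:,::-1]; a=I[170:370,190:400] if n=="scene" else I[150:330,240:440]
    cv2.imwrite(f"pics/{n}5.png",cv2.resize(a,None,fx=3,fy=3,interpolation=2))
    W=cloud(c);H=hsv(c);h,s,v=H[...,0],H[...,1],H[...,2]
    x,y,z=W[...,0],W[...,1],W[...,2]
    b=(x>.58)&(x<.74)&(y>-.13)&(y<.03)&(h>100)&(h<130)&(s>130)&(z>.0)
    q=W[b]; print(len(q),np.percentile(q,[1,50,99],axis=0).round(4))
s=bot.read_state();print(s["t"],s["tcp_pos"],s["force"],s["ft_torque"],s["opening"])
```

```text
1044 [[ 0.6282 -0.0806  0.0663]
 [ 0.6735 -0.0569  0.092 ]
 [ 0.6898 -0.0198  0.1558]]Traceback (most recent call last):
  File "<stdin>", line 10, in <module>
    return _quantile_unchecked(
        a, q, axis, out, overwrite_input, method, keepdims, weights)
    return _ureduce(a,
                    func=_quantile_ureduce_func,
    ...<5 lines>...
                    overwrite_input=overwrite_input,
                    method=method)
    r = func(a, **kwargs)
    result = _quantile(arr,
                       quantiles=q,
    ...<2 lines>...
                       out=out,
                       weights=wgt)
    slices_having_nans = np.isnan(arr[-1, ...])
                                  ~~~^^^^^^^^^
IndexError: index -1 is out of bounds for axis 0 with size 0
```

View pics/scene5.png

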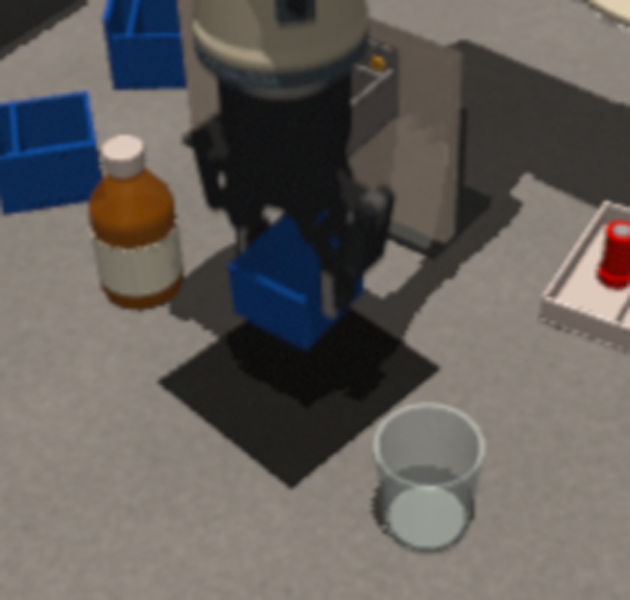

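Call:
carry_out:
  increments:
    - [[0,0,-1,0],[0,0,-2,0],[0,0,-3,0],[0,0,-4,0],[0,0,-4.8,0],[0,0,-5.4,0],[0,0,-5.8,0],[0,0,-6.1,0],[0,0,-6.3,0],[0,0,-6.3,0]]

```text
t: 11.7
tcp_pos: [0.6568, -0.0519, 0.0153]
tool_rot: [[-0.994, 0.107, 0.0], [0.107, 0.994, -0.0], [-0.0, -0.0, -1.0]]
force: [-0.4, 0.2, -1.5]
opening: 0.672
```

Run:
```python
from h import *
from workcell import bot,viewer
c=viewer.capture("scene")
I=c["image"][:,:,::-1]; a=I[230:330,240:350]
cv2.imwrite(f"pics/scene6.png",cv2.resize(a,None,fx=5,fy=5,interpolation=2))
s=bot.read_state();print(s["t"],s["tcp_pos"],s["force"],s["ft_torque"],s["opening"])
```

```text
11.75 [ 0.65685755 -0.05185172  0.01538551] [ 0.0336545  -0.14006732 -2.45919543] [-0.01179721 -0.06460689  0.00310709] 0.6699565470115024
```

View pics/scene6.png

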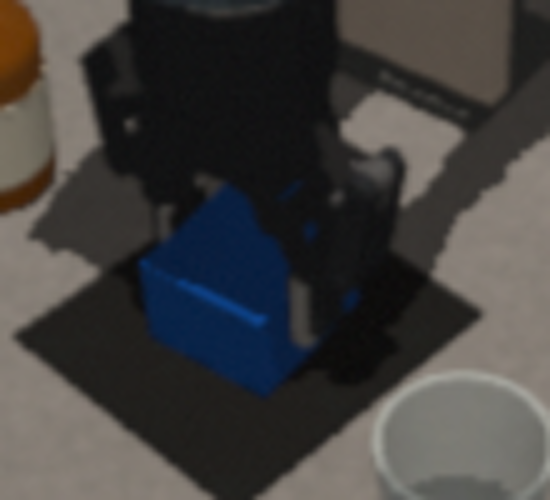

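The caddy is over the mat with wide margins but not touching yet. Lowering a few more mm.

Call:
carry_out:
  increments:
    - [[0,0,-0.1,0],[0,0,-0.15,0],[0,0,-0.2,0],[0,0,-0.25,0],[0,0,-0.3,0],[0,0,-0.3,0],[0,0,-0.3,0],[0,0,-0.3,0],[0,0,-0.3,0],[0,0,-0.3,0]]

```text
t: 13.0
tcp_pos: [0.6569, -0.0518, 0.014]
tool_rot: [[-0.994, 0.107, 0.001], [0.107, 0.994, -0.0], [-0.001, -0.0, -1.0]]
force: [-9.7, 1.6, 25.0]
opening: 0.665
```

Contact (25 N). I'll ease back up 2 mm, then release.

Call:
carry_out:
  increments:
    - [[0,0,0.1,0],[0,0,0.15,0],[0,0,0.15,0],[0,0,0.15,0],[0,0,0.15,0],[0,0,0.15,0],[0,0,0.15,0],[0,0,0.15,0],[0,0,0.15,0],[0,0,0.15,0]]

```text
t: 14.25
tcp_pos: [0.6569, -0.0518, 0.0142]
tool_rot: [[-0.994, 0.107, 0.0], [0.107, 0.994, -0.0], [-0.0, -0.0, -1.0]]
force: [-4.3, 0.6, 10.1]
opening: 0.669
```

Call:
carry_out:
  increments:
    - [[0,0,0,0],[0,0,0,0],[0,0,0,0],[0,0,0,0],[0,0,0,0],[0,0,0,0],[0,0,0,0],[0,0,0,0],[0,0,0,0],[0,0,0,0]]
  claw: 100

```text
t: 15.5
tcp_pos: [0.6568, -0.0518, 0.0138]
tool_rot: [[-0.994, 0.107, 0.0], [0.107, 0.994, -0.0], [-0.0, -0.0, -1.0]]
force: [-0.5, 0.0, 0.2]
opening: 1.0
```

Call:
carry_out:
  increments:
    - [[0,0,1,0],[0,0,2.5,0],[0,0,4.5,0],[0,0,7,0],[0,0,10,0],[0,0,13,0],[-3,2.5,14,0],[-7,6,14,0],[-11,9,14,0],[-15,12,14,0]]

```text
t: 16.75
tcp_pos: [0.5057, 0.069, 0.1552]
tool_rot: [[-0.994, 0.107, 0.002], [0.107, 0.994, 0.0], [-0.002, 0.0, -1.0]]
force: [0.4, 0.9, -0.2]
opening: 1.0
```

Run:
```python
from h import *
from workcell import bot,viewer
for n in ["scene","top"]:
    c=viewer.capture(n); pickle.dump(c,open(n+"7.pkl","wb"))
    I=c["image"][:,:,::-1]; a=I[200:360,210:470] if n=="scene" else I[150:330,200:440]
    cv2.imwrite(f"pics/{n}7.png",cv2.resize(a,None,fx=3,fy=3,interpolation=2))
    W=cloud(c);H=hsv(c);h,s,v=H[...,0],H[...,1],H[...,2]
    x,y,z=W[...,0],W[...,1],W[...,2]
    b=(x>.58)&(x<.74)&(y>-.13)&(y<.03)&(h>100)&(h<130)&(s>130)&(z>.0)
    q=W[b]; print(n,len(q))
    for lo,hi,nm in [(.040,.053,"rim"),(.055,.07,"plate")]:
        p=q[(q[:,2]>lo)&(q[:,2]<hi)]
        if len(p)>10:
            r=cv2.minAreaRect((p[:,:2]*1000).astype(np.float32)); print(nm,len(p),np.round(r[0],1),np.round(r[1],1),round(r[2],1),"z",np.median(p[:,2]).round(4),p[:,2].max())
    mm=((h<6)|(h>174))&(s>120)&(v>40)
    q=W[mm&(x>.38)&(x<.54)&(y>.03)&(y<.24)&(z>.045)]
    if len(q): print("red",len(q),cv2.minEnclosingCircle((q[:,:2]*1000).astype(np.float32)))
s=bot.read_state();print(s["t"],s["tcp_pos"],s["force"],s["opening"])
```

```text
scene 1395
rim 394 [656.9 -49.9] [59.3 65. ] 82.8 z 0.0455 0.05280175272991992
plate 73 [628.4 -47.4] [55.6  5.7] 82.9 z 0.0599 0.06299940303545966
red 53 ((466.237060546875, 96.90154266357422), 11.717167854309082)
top 851
rim 181 [655. -52.] [57.9 63.8] 84.5 z 0.0464 0.052771429669010786
plate 58 [625.9 -49.7] [56.1  4.9] 84.4 z 0.0601 0.06332922872538024
16.85 [0.5026762  0.07031229 0.15499654] [ 0.1277397  -0.03183733 -0.6320178 ] 1.0000145044946551
```

View pics/scene7.png

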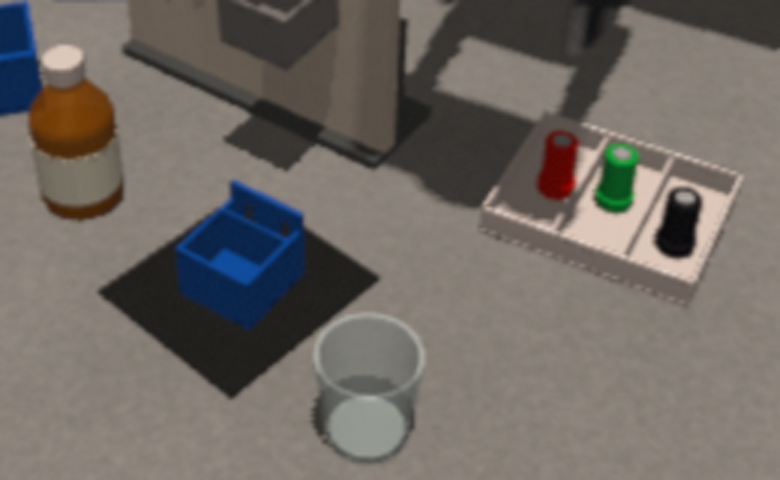

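View pics/top7.png

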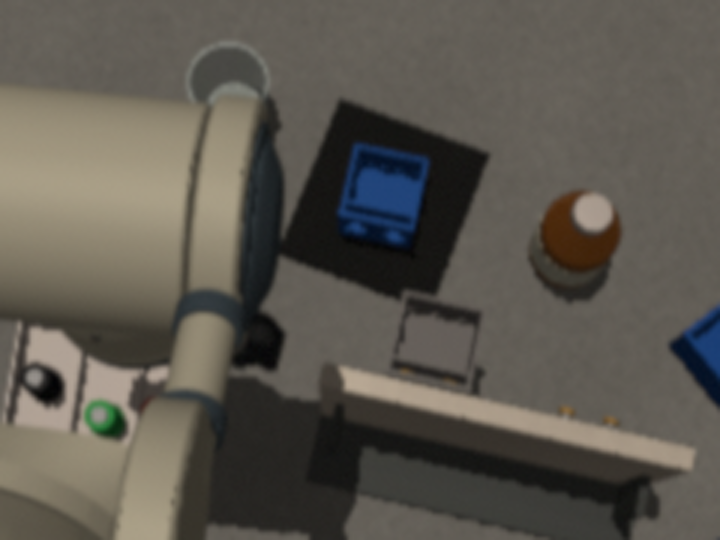

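Caddy stands upright near the mat centre (scene crop 240,255), wholly on the mat; the red knob (crop 558,165) is in the compartment nearest the board. Turn the gripper so the jaws close along the tray's x, and go above the knob.

Call:
carry_out:
  increments:
    - [[-1,0.7,0,-9],[-2,1.4,0,-18],[-3,2.1,0,-27],[-4.2,2.8,0,-36],[-4.2,2.8,0,-45],[-4.2,2.8,0,-54],[-4.2,2.8,-1,-63],[-4.2,2.8,-2.5,-72],[-4.2,2.8,-4,-80],[-4.2,2.8,-5.5,-83.5]]
  claw: 55

```text
t: 18.1
tcp_pos: [0.4657, 0.096, 0.0994]
tool_rot: [[-0.003, 1.0, 0.002], [1.0, 0.003, 0.0], [0.0, 0.002, -1.0]]
force: [-0.1, 0.6, 0.3]
opening: 0.551
```

Call:
carry_out:
  increments:
    - [[0,0,-0.5,0],[0,0,-0.5,0],[0,0,-0.5,0],[0,0,-0.5,0],[0,0,-0.5,0],[0,0,-0.5,0],[0,0,-0.5,0],[0,0,-0.5,0],[0,0,-0.5,0],[0,0,-0.5,0]]

```text
t: 19.35
tcp_pos: [0.4648, 0.0961, 0.0938]
tool_rot: [[-0.006, 1.0, -0.0], [1.0, 0.006, -0.0], [-0.0, -0.0, -1.0]]
force: [0.3, 0.3, 0.2]
opening: 0.55
```

Run:
```python
from h import *
from workcell import bot,viewer
for n in ["scene"]:
    c=viewer.capture(n); pickle.dump(c,open(n+"8.pkl","wb"))
    I=c["image"][:,:,::-1]; a=I[200:310,350:480]
    cv2.imwrite(f"pics/{n}8.png",cv2.resize(a,None,fx=5,fy=5,interpolation=2))
    W=cloud(c);H=hsv(c);h,s,v=H[...,0],H[...,1],H[...,2]
    x,y,z=W[...,0],W[...,1],W[...,2]
    mm=((h<6)|(h>174))&(s>120)&(v>40)
    q=W[mm&(x>.38)&(x<.54)&(y>.03)&(y<.24)&(z>.045)]
    if len(q): print("red",len(q),cv2.minEnclosingCircle((q[:,:2]*1000).astype(np.float32)))
s=bot.read_state();print(s["t"],s["tcp_pos"],s["tool_rot"].round(3),s["force"],s["opening"])
```

```text
red 54 ((466.7063293457031, 96.46443939208984), 12.724478721618652)
19.4 [0.4647872  0.09615081 0.09375887] [[-0.006  1.    -0.   ]
 [ 1.     0.006 -0.   ]
 [-0.    -0.    -1.   ]] [ 0.09827251 -0.03636692  0.0414335 ] 0.5504275073345742
```

View pics/scene8.png

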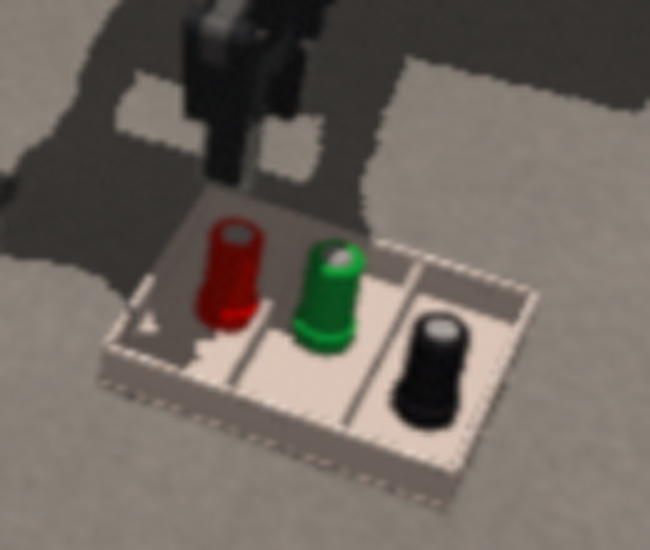

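Fingers (crop 228,170) are lined up over the red knob (237,235). Descending to grasp.

Call:
carry_out:
  increments:
    - [[0,0,-1,0],[0,0,-2,0],[0,0,-3,0],[0,0,-4,0],[0,0,-5,0],[0,0,-6.2,0],[0,0,-6.2,0],[0,0,-6.2,0],[0,0,-6.2,0],[0,0,-6.2,0]]

```text
t: 20.65
tcp_pos: [0.465, 0.0962, 0.0321]
tool_rot: [[-0.006, 1.0, 0.001], [1.0, 0.006, 0.0], [0.0, 0.001, -1.0]]
force: [0.1, -0.4, -0.3]
opening: 0.547
```

Run:
```python
from h import *
from workcell import bot,viewer
for n in ["scene"]:
    c=viewer.capture(n)
    I=c["image"][:,:,::-1]; a=I[200:310,350:480]
    cv2.imwrite(f"pics/{n}9.png",cv2.resize(a,None,fx=5,fy=5,interpolation=2))
s=bot.read_state();print(s["t"],s["tcp_pos"],s["force"],s["opening"])
```

```text
20.7 [0.46492757 0.09617844 0.03201378] [ 0.76220052 -0.07807039  1.15834397] 0.5468875508547302
```

View pics/scene9.png

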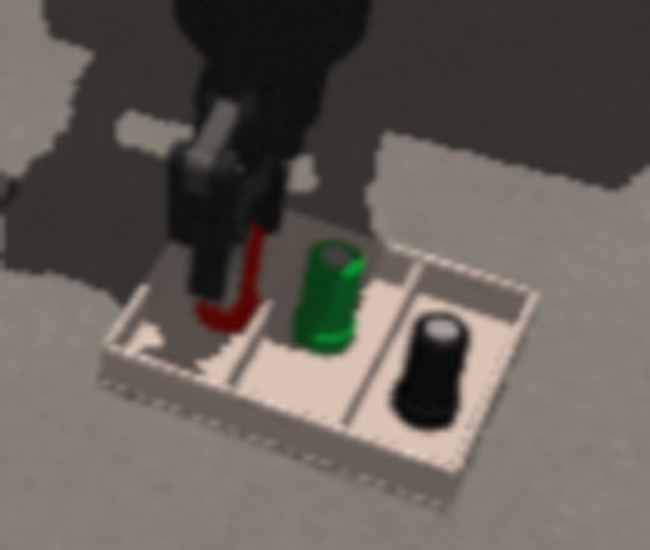

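The near finger (crop 210,265) stands in front of the red knob. Closing.

Call:
carry_out:
  increments:
    - [[0,0,0,0],[0,0,0,0],[0,0,0,0],[0,0,0,0],[0,0,0,0],[0,0,0,0],[0,0,0,0],[0,0,0,0],[0,0,0,0],[0,0,0,0]]
  claw: 0

```text
t: 21.95
tcp_pos: [0.4648, 0.0962, 0.032]
tool_rot: [[-0.006, 1.0, 0.0], [1.0, 0.006, 0.0], [0.0, 0.0, -1.0]]
force: [-1.6, -0.3, 5.7]
opening: 0.252
```

Call:
carry_out:
  increments:
    - [[0,0,0.5,0],[0,0,1.2,0],[0,0,2,0],[0,0,3.5,0],[0,0,5,0],[0,0,6.5,0],[0,0,8,0],[0,0,9,0],[0,0,9,0],[0,0,9,0]]

```text
t: 23.2
tcp_pos: [0.4646, 0.0961, 0.1215]
tool_rot: [[-0.006, 1.0, -0.0], [1.0, 0.006, -0.0], [-0.0, -0.0, -1.0]]
force: [-0.5, -0.3, 0.2]
opening: 0.251
```

Run:
```python
from h import *
from workcell import bot,viewer
for n in ["scene"]:
    c=viewer.capture(n)
    I=c["image"][:,:,::-1]; a=I[150:310,320:500]
    cv2.imwrite(f"pics/{n}10.png",cv2.resize(a,None,fx=3.7,fy=3.7,interpolation=2))
s=bot.read_state();print(s["t"],s["tcp_pos"],s["force"],s["opening"],s["opening"]*85)
```

```text
23.25 [0.46450421 0.09610358 0.12134597] [ 0.65522635 -0.00512828 -0.38983427] 0.2533307310028532 21.533112135242522
```

View pics/scene10.png

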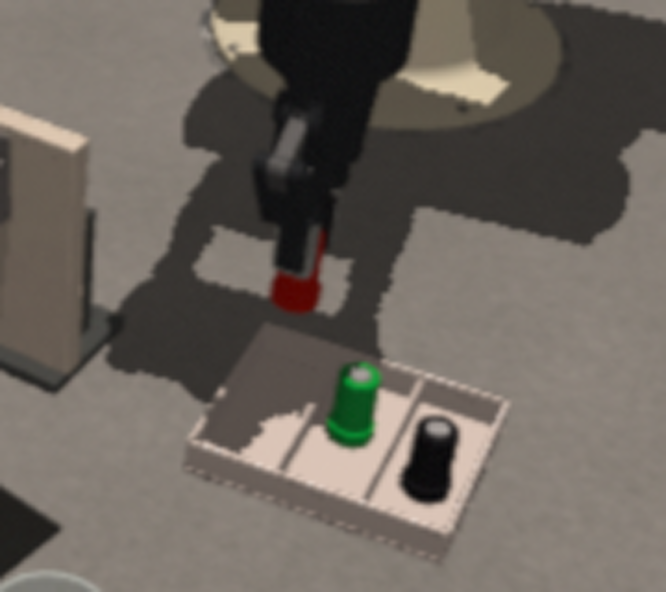

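The red knob is held and lifted (crop 297,290); green and black are untouched. Carrying it over the caddy.

Call:
carry_out:
  increments:
    - [[2.5,-0.8,1,9],[5.5,-1.8,1.5,18],[8.5,-3,1.5,27],[11.5,-4.5,1.5,36],[14.5,-6.5,1.5,45],[17,-9,1.5,54],[18.5,-11.5,1.5,63],[19.5,-13.5,1.5,72],[19.9,-14.8,1.5,80],[19.9,-14.8,0.5,83.5]]

```text
t: 24.5
tcp_pos: [0.6642, -0.053, 0.1263]
tool_rot: [[-0.994, 0.105, 0.0], [0.105, 0.994, -0.0], [-0.0, -0.0, -1.0]]
force: [-0.8, 1.2, -0.8]
opening: 0.251
```

Call:
carry_out:
  increments:
    - [[0,0,-0.8,0],[0,0,-1.6,0],[0,0,-2.4,0],[0,0,-2.4,0],[0,0,-2.4,0],[0,0,-2.4,0],[0,0,-2.4,0],[0,0,-2.4,0],[0,0,-2.4,0],[0,0,-2.4,0]]

```text
t: 25.75
tcp_pos: [0.6638, -0.0519, 0.1028]
tool_rot: [[-0.994, 0.107, 0.0], [0.107, 0.994, -0.0], [-0.0, 0.0, -1.0]]
force: [0.1, -0.2, -0.2]
opening: 0.254
```

Run:
```python
from h import *
from workcell import bot,viewer
c=viewer.capture("scene")
I=c["image"][:,:,::-1]; a=I[210:330,230:370]
cv2.imwrite(f"pics/scene11.png",cv2.resize(a,None,fx=5,fy=5,interpolation=2))
W=cloud(c);H=hsv(c);h,s,v=H[...,0],H[...,1],H[...,2]
mm=((h<6)|(h>174))&(s>120)&(v>40)&(W[...,0]>.6)&(abs(W[...,1]+.05)<.06)
q=W[mm];print(len(q),np.percentile(q,[2,50,98],axis=0).round(4))
s=bot.read_state();print(s["t"],s["tcp_pos"],s["tool_rot"].round(3),s["force"],s["opening"])
```

```text
227 [[ 0.6599 -0.061   0.0765]
 [ 0.6753 -0.0481  0.0958]
 [ 0.6793 -0.0389  0.1208]]
25.8 [ 0.66380107 -0.05186008  0.10277691] [[-0.994  0.107 -0.   ]
 [ 0.107  0.994 -0.   ]
 [ 0.    -0.    -1.   ]] [ 0.65127912  0.56723364 -0.0491229 ] 0.25173121100580426
```

View pics/scene11.png

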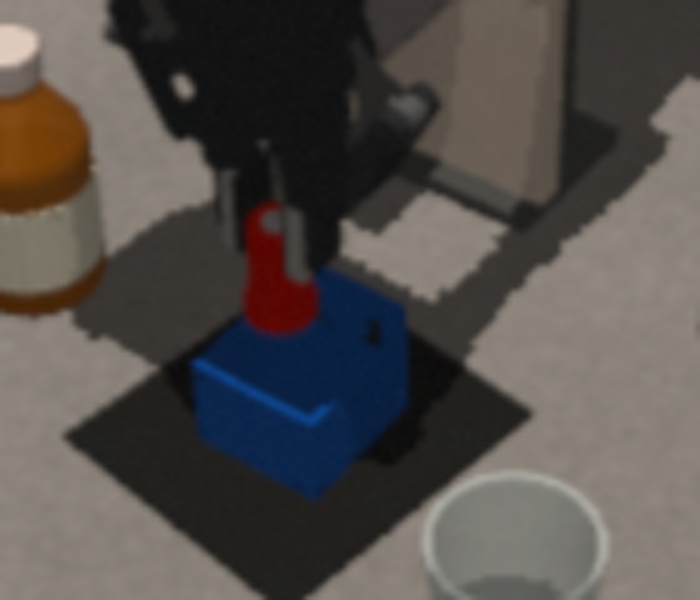

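Knob (crop 281,300) is centred over the caddy's tray. Lowering until the fingertips are just above the rim, then releasing.

Call:
carry_out:
  increments:
    - [[0,0,-1,0],[0,0,-2,0],[0,0,-3,0],[0,0,-3.8,0],[0,0,-4.5,0],[0,0,-5,0],[0,0,-5.5,0],[0,0,-5.5,0],[0,0,-5.5,0],[0,0,-5.5,0]]

```text
t: 27.05
tcp_pos: [0.664, -0.0519, 0.0481]
tool_rot: [[-0.994, 0.107, 0.001], [0.107, 0.994, -0.0], [-0.001, -0.0, -1.0]]
force: [0.7, -0.3, -0.8]
opening: 0.253
```

Run:
```python
from h import *
from workcell import bot,viewer
c=viewer.capture("scene")
I=c["image"][:,:,::-1]; a=I[210:330,230:370]
cv2.imwrite(f"pics/scene12.png",cv2.resize(a,None,fx=5,fy=5,interpolation=2))
s=bot.read_state();print(s["t"],s["tcp_pos"],s["force"],s["opening"])
```

```text
27.1 [ 0.66392238 -0.0518764   0.04800432] [ 0.33781801 -0.42199457 -0.59741143] 0.25071640558998715
```

View pics/scene12.png

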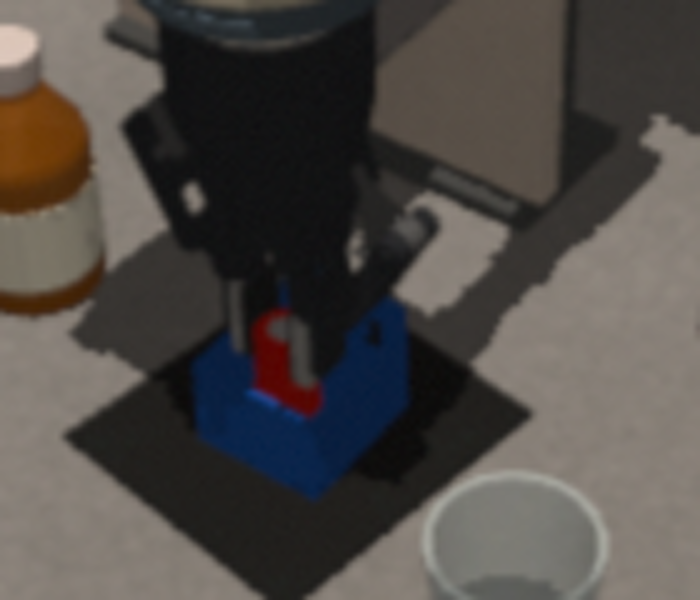

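The knob's collar is inside the caddy and nothing is pressing. Opening modestly, then rising.

Call:
carry_out:
  increments:
    - [[0,0,0,0],[0,0,0,0],[0,0,0,0],[0,0,0,0],[0,0,0,0],[0,0,0,0],[0,0,0,0],[0,0,0,0],[0,0,0,0],[0,0,0,0]]
  claw: 50

```text
t: 28.35
tcp_pos: [0.6638, -0.0519, 0.0478]
tool_rot: [[-0.994, 0.107, 0.0], [0.107, 0.994, -0.0], [-0.0, -0.0, -1.0]]
force: [0.2, -0.1, 0.4]
opening: 0.501
```

Call:
carry_out:
  increments:
    - [[0,0,1,0],[0,0,2.5,0],[0,0,4.5,0],[0,0,7,0],[0,0,10,0],[0,0,13,0],[-3,2.5,14,0],[-7,6,14,0],[-11,9,14,0],[-13,11,14,0]]

```text
t: 29.6
tcp_pos: [0.5319, 0.0593, 0.189]
tool_rot: [[-0.994, 0.106, 0.001], [0.106, 0.994, 0.0], [-0.0, 0.0, -1.0]]
force: [1.2, -0.5, -0.1]
opening: 0.499
```

Run:
```python
from h import *
from workcell import bot,viewer
for n in ["scene","top"]:
    c=viewer.capture(n); pickle.dump(c,open(n+"13.pkl","wb"))
    I=c["image"][:,:,::-1]; a=I[140:360,200:470] if n=="scene" else I[150:330,200:440]
    cv2.imwrite(f"pics/{n}13.png",cv2.resize(a,None,fx=2.7,fy=2.7,interpolation=2))
    W=cloud(c);H=hsv(c);h,s,v=H[...,0],H[...,1],H[...,2]
    x,y,z=W[...,0],W[...,1],W[...,2]
    mm=((h<6)|(h>174))&(s>120)&(v>40)&(x>.6)&(x<.74)&(abs(y+.05)<.06)
    q=W[mm]
    if len(q): print(n,len(q),np.percentile(q,[2,50,98],axis=0).round(4))
    b=(x>.58)&(x<.74)&(y>-.13)&(y<.03)&(h>100)&(h<130)&(s>130)&(z>.055)
    q=W[b]; print("plate",cv2.minAreaRect((q[:,:2]*1000).astype(np.float32)))
s=bot.read_state();print(s["t"],s["tcp_pos"],s["force"],s["opening"])
```

```text
scene 136 [[ 0.6564 -0.0611  0.0286]
 [ 0.6712 -0.0465  0.0525]
 [ 0.6779 -0.0409  0.0573]]
plate ((628.2136840820312, -46.79948425292969), (54.345924377441406, 5.108086109161377), 83.78295135498047)
top 100 [[ 0.652  -0.0638  0.0188]
 [ 0.6568 -0.054   0.0517]
 [ 0.6747 -0.044   0.0583]]
plate ((625.6989135742188, -49.70330047607422), (55.9086799621582, 6.355813980102539), 85.47264862060547)
29.7 [0.53183226 0.05979787 0.18905194] [0.34223481 0.14382387 0.83316689] 0.49943061508006686
```

View pics/scene13.png

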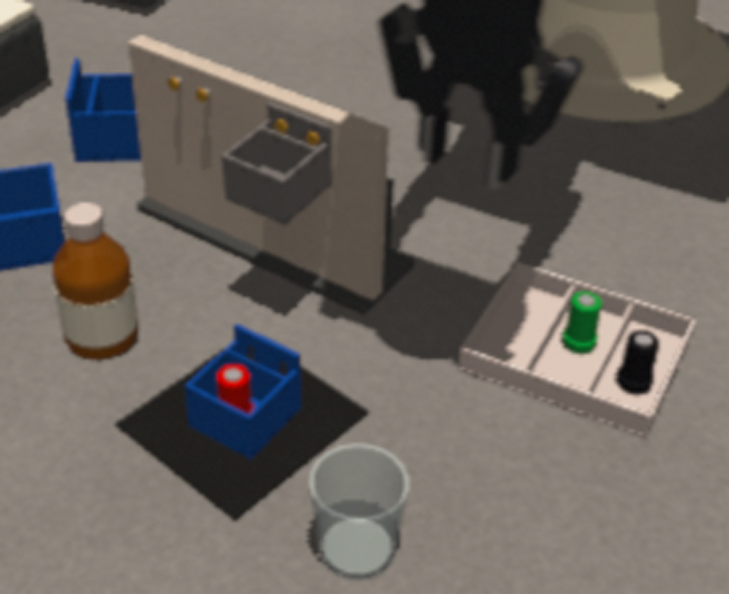

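View pics/top13.png

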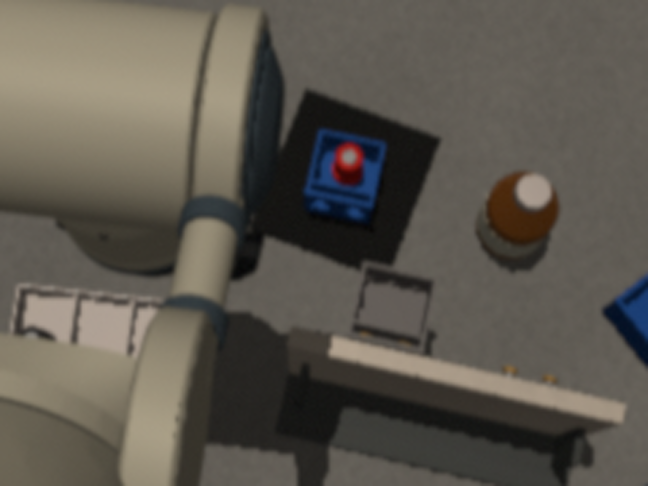

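The knob stands upright in the blue caddy (scene crop 234,385; top crop 348,163). The caddy is wholly on the mat, the grey caddy is hanging, and the green and black knobs, bottle and beaker are in place. Handing in.

Run:
```python
from workcell import bot
print(bot.hand_in())
```

```text
the job is handed in; nothing more can be done
None
```

The job is done and handed in at about 30 s of the 61 s allowed.

- **Blue caddy:** I slid it up 20 mm and drew it off with under about 2 N of side force. I then stood it near the middle of the mat and let go.
- **Red knob:** I picked it from the tray and released it about 1 cm above the caddy floor. It now stands upright in the caddy.
- **Last checks:** Both camera views show the caddy upright and wholly on the mat with the knob in it, and the gripper clear. The grey caddy is still hanging; the bottle, beaker, green knob and black knob look unmoved by eye.
- **Disagreements:**
  - The caddy met the mat about 2 mm earlier than I had calculated. It pressed with 25 N for a moment, and I backed off before letting go.
  - The two cameras differed by 2–4 mm, so I used their average.
  - The gripper read about 21.5 mm on the 24 mm knob, but the hold was secure.

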